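# Press the tube-well plug home with a depth rod and set the height stop to its reading

## Task

Take the green-handled depth rod from its stand, slide it down the well of the red-marked tube block and push the stiff plug inside until it bottoms; seat it there with a steady press of about 18 N (at least 12 N for half a second, never more than 25 N on the block). Leave the rod standing in the well on the bottomed plug, then set the red knob of the height stop level with the top of the rod, to within 3 mm, and leave the other things on the bench where they are.

Things in the scene. Friction and masses are not known exactly. Their poses are not given: they have to be found in the camera images.
- rod: loose depth rod, 150 mm long overall, about 140 g: steel shaft 12 mm in diameter with a round end and black rings every 10 mm, and a green round handle 24 mm in diameter on its uppermost 40 mm. It starts upright in the white stand, its tip 15 mm above the bench (45 mm deep in the stand's loose hole). Origin at the tip, z up along the rod
- rod_tip (a point): the lower end of the rod
- rod_top (a point): centre of the top face of the rod's green handle, 150 mm above the tip
- stand: fixed white rod stand, 70 x 70 x 60 mm on a 90 mm square foot, with a hole 15 mm wide in its top. Origin under its centre, on the bench
- block_red: fixed aluminium tube block, 64 x 64 x 110 mm, marked red around its top; one vertical well at its centre, 14 mm wide with a 2 mm chamfer. Two like blocks marked blue and yellow stand near it and are not used. Origin under its centre, z up
- block_red_mouth (a point): centre of the mouth of the red block's well, 110 mm above the bench, z up. How deep the plug bottoms is not known beforehand: when it is home its top, and so the tip of the rod resting on it, lies 45 to 85 mm below the mouth, leaving 65 to 105 mm of the rod exposed
- plug (a joint): travel in m of the plug (orange, 11 mm wide) that slides in the red block's well: 0 at its highest, 0.030 bottomed fully home; starts at 0 to 0.012. It moves down only under a steady push of about 6 N (the rod's own weight does not move it), stays where it is left, and meets a rigid stop at home
- stop_base: fixed base of the height stop: dark 100 mm square foot, 16 mm thick, with an upright aluminium sleeve 32 mm wide and a black collar 38 mm wide on top of it, 132 mm high in all. Origin under its centre
- stop (a joint): height of the height stop's sliding post, in m: the top face of its red knob is at 0.155 + this value above the bench; range 0 to 0.105, starts at 0.07 to 0.10. It slides vertically under about 5 N and stays where it is left
- stop_top (a point): centre of the top face of the height stop's red knob (round, 26 mm in diameter, 22 mm high, on a 12 mm post)
- spray: loose white bottle, 52 mm wide, 150 mm high; leave it. Origin under its centre
- jar: loose amber jar with a blue lid, 60 mm wide, 80 mm high; leave it. Origin under its centre
- cup: loose white plastic cup, 64 mm wide, 65 mm high; leave it. Origin under its centre
Things that resemble listed ones, but are neither listed nor needed, are in the scene too. Of the things that look like the rod, the larger one is meant.

How it is judged:
By the outcome, as a careful person would: the job done as asked, in the order asked, and still so for the second after the job is handed in, with the robot touching nothing.
It also fails if it takes over 70 s, if anything falls off the work surface, if the arm or the gripper's body presses on something with over 40 N, if the wrist force passes 120 N, or if a joint passes its speed limit or range.

## Robot

A 6-joint arm with a two-finger parallel gripper is mounted at the origin on the work surface. World frame = base frame: x ahead of the robot, y to its left, z up, the work surface at z = 0. Lengths are in mm, angles in rad, forces in N, time in s.
With the tool pointing down it reaches from about 350 to 775 mm from the base axis. Payload 7.3 kg.
Tool frame: the origin (TCP) lies at the very end of the fingers, on their centre line; the grasp point (between the pads) lies 19 mm behind it; z points along the fingers, y is the line along which they close (so a half turn about z gives the same grasp; the last joint's range is limited). The gripper opens to 92 mm and grips with 3 to 60 N. Pads are 19 mm wide; open, the fingers measure 130 mm over their backs; the gripper's body (75 mm by 190 mm) begins 47 mm behind the grasp point.
Start: joints at [1.202, 0.342, 1.524, -0, 1.275, -0.146], TCP at [115.988, 512.047, 226.741] pointing down, gripper open.
Joint ranges: [-2.53, 2.53], [-0.77, 2.02], [0.04, 2.7], [-1, 4.14], [0.28, 2.66], [-3.11, 3.11]. Speed limits (rad/s): [2.57, 2.57, 3.14, 3.14, 3.14, 3.14].

## Interface

Orientations are given as [roll, pitch, yaw] about the fixed x, y, z axes, in that order (R = Rz(yaw) Ry(pitch) Rx(roll)).
In Python, from plant import get_obs, vision, workorder gives the robot as it stands.
- The arm moves only by the shell command python3 -m pendant 'ROWS' [OPENING]. ROWS is a JSON object of lists of equal length, an entry for each row: "dp": the shift along the tool's x, y, z in m, a list of three; "rotation": the turn, a rotation vector about the tool's x, y, z in rad, a list of three. A call has 1 to 8 rows; each row is the pose to reach, as a shift and turn from the pose commanded when the call began, along the tool's axes at that moment; what a row does not reach only later rows make up. A row lasts 1/8 s, in which the tool goes at most 62.5 mm and 10.7 degrees, less where a joint would pass 70% of its speed; a pose out of reach is approached as far as the arm can. A call with a gripper value outside its range is refused whole. OPENING is the finger opening in m, from 0 to 0.0918, set as the call begins (- or left out, the last holds). The fingers move at their own pace and stop on an object; the grip force is fixed at half the most. Time passes only in rows, so rows that repeat a pose let the fingers close. It gives the time, the measured TCP pose, the force, the opening and the grip force at its end, in the units of the state.
- get_obs(): the state, without advancing time (a new reading comes with each control period).
- vision.capture(name): name is "scene" or "top"; returns a dict with "pixels" (384x512x3 uint8, red, green, blue), "vfov" (degrees; the focal length in pixels is half the picture's height over the tangent of half this angle, whatever the lens; pixels are square), "cx", "cy" (the principal point, pixels), "pose" (4x4, takes a point from camera to world coordinates). Camera axes: x right, y up, looking along -z (the intrinsics and any distortion apply to the point x, -y, -z); pixel columns grow to the right and rows downward; lengths in mm; the calibration is good to about 2 mm. A picture is of the moment at which its call begins. There is no depth.
- workorder.close_job(): hands the job in; it is judged then, once.
The state is a dict: "time": time; "joint_positions": joint angles; "dq": joint speeds; "tau": joint torques, N m; "tool_pos": TCP position; "tcp_rot": TCP orientation; "contact_force": force on the tool from outside, world axes, zero at the start; "moment": the same for the moment, N m; "grip_width": finger opening in mm; "finger_force": force on a finger pad.
Only numpy, scipy, OpenCV 4.12 (cv2) and the standard library are available. Lean on these libraries where they do the work, as an engineer would, in place of code of your own. Each camera call takes 0.05 s, during which the arm holds its last target. There are 200 camera calls.

## Working session

There is one attempt and no reset: what is moved stays moved. The work goes in short steps, Python scripts to look and compute and a shell command to move; the robot and the scene stay as the last step left them, time stands still between calls to the robot, and variables do not carry over. Pictures are saved under pics/ and viewed, at most 10 in all, crops included, and the job is handed in when it is done.

```bash
ls; mkdir -p pics; python3 - <<'E'
from plant import get_obs, vision
import cv2,numpy as np
for n in("scene","top"):
    c=vision.capture(n); cv2.imwrite(f"pics/{n}0.png",cv2.resize(c["pixels"][:,:,::-1],(800,600),interpolation=cv2.INTER_CUBIC))
    print({k:(np.round(v,3).tolist() if k=="pose" else v) for k,v in c.items() if k!="pixels"})
print(get_obs())
E
```

```text
pics
{'vfov': 42.38024349839848, 'cx': 255.1772530161064, 'cy': 196.9945811126149, 'pose': [[-0.731, -0.396, 0.556, 1310.021], [0.682, -0.448, 0.578, 736.9], [0.02, 0.802, 0.597, 877.905], [0.0, 0.0, 0.0, 1.0]]}
{'vfov': 43.20912519534577, 'cx': 256.02314344170594, 'cy': 189.7876941124528, 'pose': [[0.004, 0.989, -0.149, 409.864], [-1.0, 0.003, -0.001, 16.763], [-0.0, 0.149, 0.989, 1463.28], [0.0, 0.0, 0.0, 1.0]]}
{'time': 0.1, 'joint_positions': array([ 1.20199365e+00,  3.42673375e-01,  1.52489039e+00, -1.25045295e-05,
        1.27537976e+00, -1.45986280e-01]), 'dq': array([-0.00090441, -0.00086691, -0.00139157,  0.000382  ,  0.00029889,
        0.00142551]), 'tau': array([ 2.76126826e-03, -4.32007313e+01, -2.44695872e+01,  7.19485036e-02,
        5.26927260e-02, -3.31880392e-05]), 'tool_pos': array([115.86309979, 511.70373529, 226.11475286]), 'tcp_rot': array([-3.14025441e+00, -1.84678551e-04,  2.91877979e+00]), 'contact_force': array([ 0.55534508, -0.44711189, -0.27356082]), 'moment': array([-0.04188108, -0.01392874,  0.04463541]), 'finger_force': 0.0, 'grip_width': 91.7625611061773}
```

View pics/scene0.png

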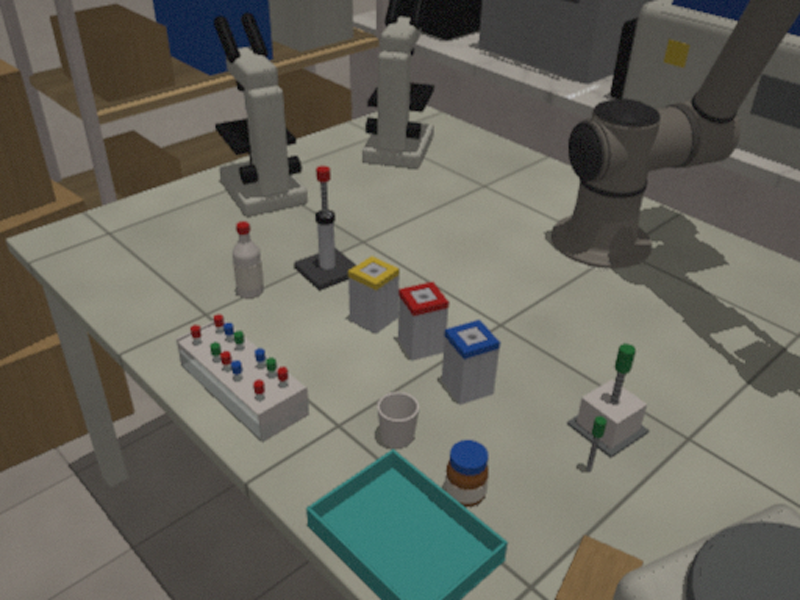

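View pics/top0.png

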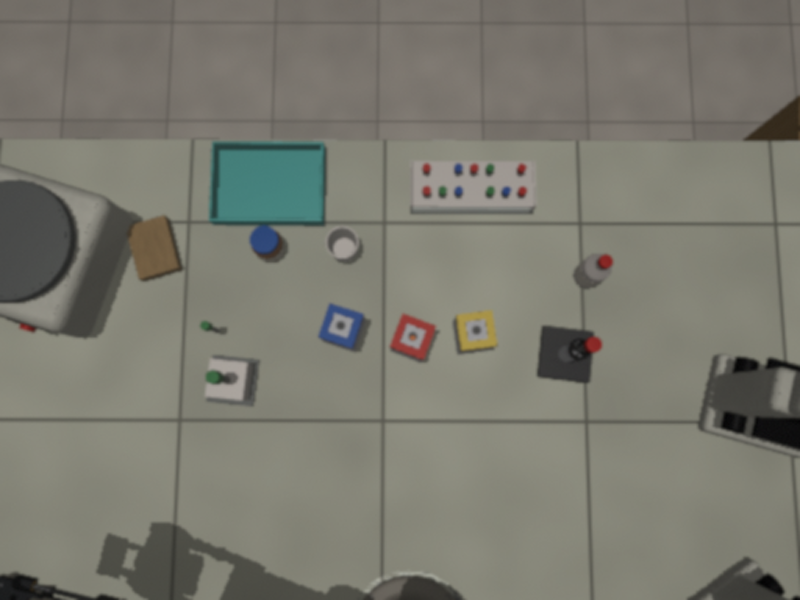

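Candidates for the rod (800x600 scene pixels): the green handle in the white stand at (625,358), a smaller green-handled pin at (599,427), and the green pins in the rack at (216,349), (239,338) and (271,365). By the description I choose the one in the stand. Next I measure it and check it in a crop.

```bash
cat > h.py <<'E'
from plant import get_obs, vision
import cv2,numpy as np
from scipy.optimize import least_squares
def K(c):
    f=192/np.tan(np.radians(c["vfov"]/2)); return np.array([[f,0,c["cx"]],[0,f,c["cy"]],[0,0,1.]])
def proj(c,P):
    q=np.linalg.inv(c["pose"])@np.append(P,1); q=K(c)@np.array([q[0],-q[1],-q[2]]); return q[:2]/q[2]
def plane(c,uv,z):
    d=np.linalg.solve(K(c),[*uv,1]); d=c["pose"][:3,:3]@np.array([d[0],-d[1],-d[2]]); o=c["pose"][:3,3]
    return o+d*(z-o[2])/d[2]
def tri(cs,uvs):
    r=least_squares(lambda P:np.concatenate([proj(c,P)-u for c,u in zip(cs,uvs)]),[500,0,100.]); return r.x,r.fun
def blobs(c,col,amin=8):
    p=cv2.cvtColor(c["pixels"],cv2.COLOR_RGB2HSV); h,s,v=[p[...,i].astype(int) for i in range(3)]
    m={"green":(h>45)&(h<80)&(s>110)&(v>25),"red":((h<8)|(h>172))&(s>140)&(v>60)}[col].astype(np.uint8)
    n,l,st,ce=cv2.connectedComponentsWithStats(m)
    return [(st[i].tolist(),ce[i].round(2).tolist()) for i in range(1,n) if st[i,4]>=amin]
def avg(n,k=4):
    c=vision.capture(n); p=[c["pixels"].astype(float)]+[vision.capture(n)["pixels"].astype(float) for _ in range(k-1)]
    c["pixels"]=np.mean(p,0).astype(np.uint8); return c
E
python3 - <<'E'
from h import *
import pickle
S,T=avg("scene"),avg("top"); pickle.dump((S,T),open("c0.pkl","wb"))
for c in(S,T):
    for k in("green","red"): print(k,blobs(c,k))
a=cv2.resize(S["pixels"][205:305,350:430],(400,500),interpolation=cv2.INTER_CUBIC)
b=cv2.resize(T["pixels"][180:280,110:190],(400,500),interpolation=cv2.INTER_CUBIC)
cv2.imwrite("pics/crop1.png",np.hstack([a,b])[...,::-1])
a=cv2.resize(S["pixels"][170:235,250:300],(380,494),interpolation=cv2.INTER_CUBIC)
b=cv2.resize(T["pixels"][190:242,242:288],(420,494),interpolation=cv2.INTER_CUBIC)
cv2.imwrite("pics/crop2.png",np.hstack([a,b])[...,::-1])
E
```

```text
green [([150, 212, 5, 8, 32], [152.16, 215.59]), ([135, 220, 6, 7, 33], [137.42, 223.0]), ([394, 221, 12, 18, 152], [399.55, 229.11]), ([171, 230, 5, 7, 33], [173.0, 232.82]), ([379, 267, 9, 13, 79], [382.94, 272.81])]
red [([203, 107, 8, 9, 69], [206.45, 110.94]), ([152, 142, 7, 8, 52], [155.0, 145.5]), ([256, 181, 31, 21, 313], [270.31, 191.47]), ([137, 202, 6, 7, 33], [139.27, 204.88]), ([122, 208, 6, 8, 37], [124.86, 211.73]), ([141, 225, 6, 8, 39], [143.9, 228.49]), ([178, 235, 6, 9, 42], [180.36, 238.86]), ([163, 244, 6, 8, 40], [165.12, 247.45])]
green []
red [([272, 106, 2, 4, 8], [272.5, 107.5]), ([302, 106, 3, 4, 10], [303.0, 107.5]), ([332, 106, 4, 4, 12], [333.25, 107.58]), ([272, 120, 3, 4, 8], [272.75, 121.75]), ([332, 121, 4, 4, 12], [333.75, 122.42]), ([383, 164, 9, 8, 51], [386.84, 167.24]), ([251, 202, 26, 27, 239], [263.87, 215.82]), ([13, 207, 9, 4, 18], [16.61, 208.94]), ([374, 216, 11, 10, 79], [378.87, 220.22])]
```

View pics/crop1.png

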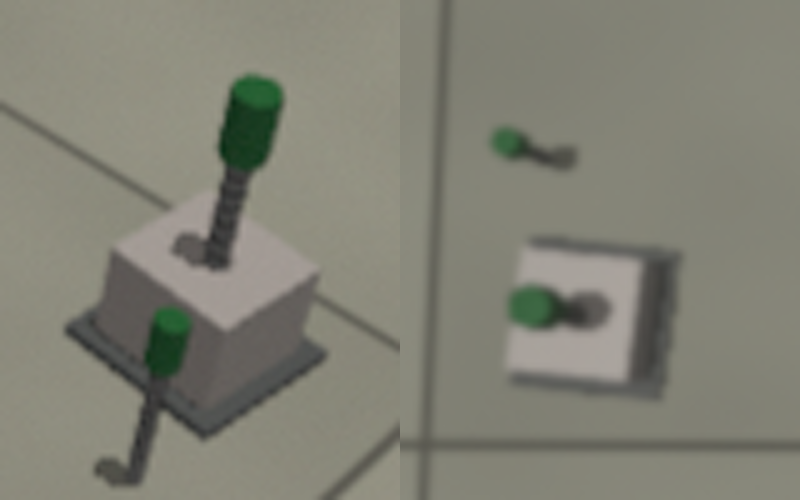

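View pics/crop2.png

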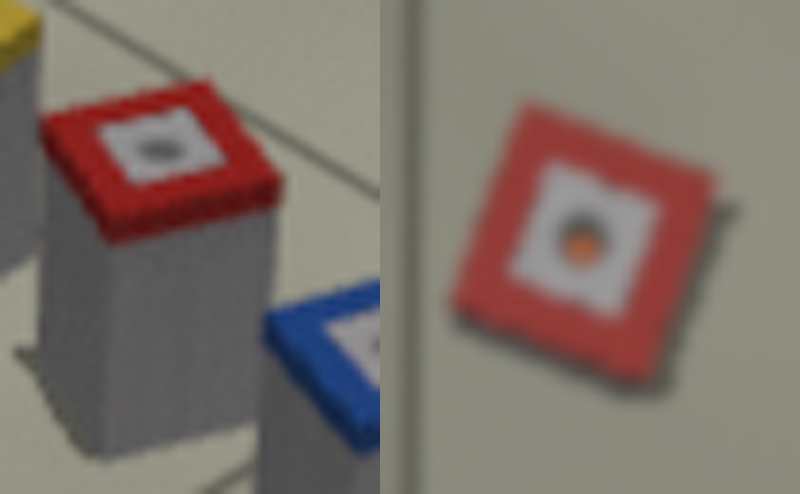

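The crop confirms the larger rod in the stand (scene handle about (400,229), top about (135,241) in raw pixels). The red block's mouth is at scene about (270.7,189.2) and top about (263.9,214.8), with the orange plug visible inside.

```bash
cat >> h.py <<'E'
def gtop(c):
    p=cv2.cvtColor(c["pixels"],cv2.COLOR_RGB2HSV); h,s,v=[p[...,i].astype(int) for i in range(3)]
    m=((h>45)&(h<85)&(s>75)).astype(np.uint8); n,l,st,ce=cv2.connectedComponentsWithStats(m)
    return [(st[i].tolist(),ce[i].round(2).tolist()) for i in range(1,n) if st[i,4]>=8]
E
python3 - <<'E'
from h import *
import pickle
S,T=pickle.load(open("c0.pkl","rb"))
print(gtop(T))
g=[b for b in gtop(T) if 125<b[1][0]<145 and b[1][1]>230]
if g:
    gt=g[0][1]; print("handle c",*tri([S,T],[(399.55,229.11),gt]),plane(S,(399.55,229.11),145),plane(T,gt,145))
print("mouth",*tri([S,T],[(270.75,189.2),(263.9,214.8)]),plane(S,(270.75,189.2),110),plane(T,(263.9,214.8),110))
print("knob c",*tri([S,T],[(206.45,110.94),(378.87,220.22)]))
# outer corners of red block at z=110
for q in[(530,100),(716,180),(645,385),(450,300)]: print(plane(T,(242+(q[0]-380)/9.13-.5,190+q[1]/9.5-.5),110)[:2])
# stand top corners, z=60, top cam (crop1 5x)
for q in[(527,250),(642,262),(625,380),(507,372)]: print("st",plane(T,(110+(q[0]-400)/5-.5,180+q[1]/5-.5),60)[:2])
for q in[(200,193),(320,270),(228,330),(112,248)]: print("stS",plane(S,(350+q[0]/5-.5,205+q[1]/5-.5),60)[:2])
E
```

```text
[([312, 106, 3, 4, 11], [313.09, 107.64]), ([282, 120, 3, 5, 12], [282.75, 121.92]), ([312, 120, 4, 5, 13], [313.46, 121.85]), ([129, 206, 5, 5, 18], [130.89, 208.06]), ([132, 238, 9, 7, 48], [136.08, 240.98])]
handle c [467.55793116 340.21123305 149.14360035] [ 0.29443583  0.00322842  0.29814097 -0.1830782 ] [463.26881008 337.49462687 145.        ] [467.24369212 342.01828181 145.        ]
mouth [542.45811175  -3.93109232 111.47161254] [-0.21636635 -0.03060382 -0.17453783  0.15085031] [540.65020473  -4.87341116 110.        ] [543.02817849  -4.44198736 110.        ]
knob c [ 519.28179021 -298.07210742  220.02691386] [ 0.00317888  0.00071037  0.00199286 -0.00210395]
[584.68460905  12.40626581]
[561.06222138 -44.83926971]
[500.49586543 -22.96119621]
[525.26738612  36.72507669]
st [503.97139924 367.73868432]
st [497.28099648 300.99466928]
st [429.67355023 308.46899572]
st [433.98245209 376.36539323]
stS [429.68931091 305.13011381]
stS [432.85587149 375.76673491]
stS [500.06205111 369.33889949]
stS [495.01579123 299.73713302]
```

```bash
cat >> h.py <<'E'
from scipy.spatial.transform import Rotation as Ro
def go(P,yaw=np.pi):
    o=get_obs(); R=Ro.from_euler("xyz",o["tcp_rot"]); dp=R.inv().apply(np.array(P)-o["tool_pos"])/1000
    rv=(R.inv()*Ro.from_euler("xyz",[np.pi,0,yaw])).as_rotvec(); print("dp",dp.round(4),"rot",rv.round(4))
def st():
    o=get_obs(); print(o["time"].__round__(2),o["tool_pos"].round(1),o["tcp_rot"].round(4),"F",o["contact_force"].round(1),"w",round(o["grip_width"],1),"ff",round(float(np.max(o["finger_force"])),1))
E
python3 -c "
from h import *
go([466.5,340,226])"
```

```text
dp [-0.3799 -0.0903  0.0007] rot [ 0.     -0.     -0.2228]
```

```bash
python3 -m pendant '{"dp":[[-0.38,-0.09,0],[-0.38,-0.09,0],[-0.38,-0.09,0],[-0.38,-0.09,0],[-0.38,-0.09,0],[-0.38,-0.09,0],[-0.38,-0.09,0],[-0.38,-0.09,0]],"rotation":[[0,0,-0.223],[0,0,-0.223],[0,0,-0.223],[0,0,-0.223],[0,0,-0.223],[0,0,-0.223],[0,0,-0.223],[0,0,-0.223]]}' 0.06; python3 -c "
from h import *
st();go([466.5,340,226]);go([466.5,340,126])"
```

```text
time: 1.5
tool_pos: [467.5, 339.6, 226.3]
tcp_rot: [-3.142, -0.001, 3.139]
contact_force: [-0.5, 0.5, -0.2]
grip_width: 60.1
finger_force: 0.0
1.5 [467.5 339.6 226.3] [-3.1415e+00 -7.0000e-04  3.1394e+00] F [-0.5  0.5 -0.2] w 60.1 ff 0.0
dp [0.001  0.0004 0.0003] rot [-0.0001 -0.0007 -0.0022]
dp [0.0009 0.0004 0.1003] rot [-0.0001 -0.0007 -0.0022]
```

```bash
python3 -m pendant '{"dp":[[0.001,0,0.03],[0.001,0,0.06],[0.001,0,0.08],[0.001,0,0.1],[0.001,0,0.1],[0.001,0,0.1]],"rotation":[[0,0,0],[0,0,0],[0,0,0],[0,0,0],[0,0,0],[0,0,0]]}' && python3 -m pendant '{"dp":[[0,0,0],[0,0,0],[0,0,0],[0,0,0],[0,0,0],[0,0,0]],"rotation":[[0,0,0],[0,0,0],[0,0,0],[0,0,0],[0,0,0],[0,0,0]]}' 0.0
```

```text
time: 2.25
tool_pos: [465.3, 341.3, 127.7]
tcp_rot: [3.141, 0.001, -3.14]
contact_force: [-0.2, 1.5, 0.1]
grip_width: 59.8
finger_force: 0.0
time: 3.0
tool_pos: [465.8, 340.4, 126.8]
tcp_rot: [3.141, 0.0, -3.142]
contact_force: [-0.5, 0.4, 0.8]
grip_width: 23.7
finger_force: 30.0
```

```bash
python3 -m pendant '{"dp":[[0,0,-0.02],[0,0,-0.05],[0,0,-0.09],[0,0,-0.125],[0,0,-0.125]],"rotation":[[0,0,0],[0,0,0],[0,0,0],[0,0,0],[0,0,0]]}' && python3 -m pendant '{"dp":[[-0.008,-0.034,0],[-0.02,-0.09,0],[-0.033,-0.15,0],[-0.046,-0.21,0],[-0.059,-0.27,0],[-0.07,-0.32,0],[-0.0765,-0.344,0],[-0.0765,-0.344,0]],"rotation":[[0,0,0],[0,0,0],[0,0,0],[0,0,0],[0,0,0],[0,0,0],[0,0,0],[0,0,0]]}' && python3 -m pendant '{"dp":[[0,0,0.01],[0,0,0.01],[0,0,0.01]],"rotation":[[0,0,0],[0,0,0],[0,0,0]]}'
python3 - <<'E'
from h import *
import pickle
S,T=avg("scene"),avg("top"); pickle.dump((S,T),open("c1.pkl","wb"))
st()
cv2.imwrite("pics/crop3.png",np.hstack([cv2.resize(c["pixels"][y:y+75,x:x+50],(400,600),interpolation=cv2.INTER_CUBIC) for c,x,y in((S,245,140),(T,238,180))])[...,::-1])
E
```

```text
time: 3.62
tool_pos: [466.7, 340.8, 254.2]
tcp_rot: [3.139, 0.005, -3.141]
contact_force: [0.6, -1.2, -2.8]
grip_width: 23.3
finger_force: 30.0
time: 4.62
tool_pos: [541.8, -5.4, 249.6]
tcp_rot: [3.141, -0.003, 3.139]
contact_force: [0.6, -0.1, -1.4]
grip_width: 23.4
finger_force: 30.0
time: 5.0
tool_pos: [542.1, -2.7, 241.5]
tcp_rot: [3.141, -0.0, -3.14]
contact_force: [0.0, -0.1, -1.9]
grip_width: 23.7
finger_force: 30.0
5.4 [542.3  -3.6 241.8] [ 3.1415e+00  3.0000e-04 -3.1413e+00] F [ 0.4  0.1 -0.9] w 23.4 ff 30.0
```

View pics/crop3.png

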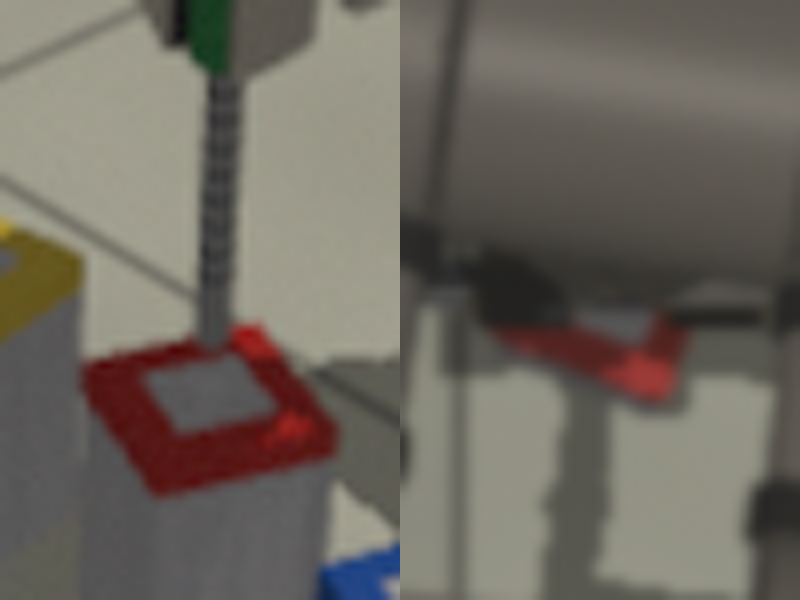

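The shaft hangs above the red block, with its tip near raw scene pixel (271,183). The top view is blocked by the arm. I compare tip and mouth in the scene camera.

```bash
python3 - <<'E'
from h import *
import pickle
S0,T0=pickle.load(open("c0.pkl","rb")); S,T=pickle.load(open("c1.pkl","rb"))
g=cv2.cvtColor(S["pixels"],cv2.COLOR_RGB2GRAY).astype(float); rows=[];
for v in range(151,180,1):
    p=cv2.GaussianBlur(cv2.resize(g[v:v+1,262:284],None,fx=8,fy=1,interpolation=cv2.INTER_CUBIC),(9,1),2)[0]
    d=np.gradient(p); a,b=d.argmin(),d.argmax(); rows.append((v,262+((a+b)/2+.5)/8-.5,(b-a)/8))
rows=np.array(rows); ok=abs(rows[:,2]-np.median(rows[:,2]))<.6
f=np.polyfit(rows[ok,0],rows[ok,1],1); print("axis u at 155,180",np.polyval(f,[155,180]),ok.sum(),np.median(rows[:,2]))
# predicted vertical rod below TCP
P=get_obs()["tool_pos"]
for z in(130,150,170,195): q=proj(S,[P[0],P[1],z]); print(z,q.round(2),"axis u there",np.polyval(f,q[1]).round(2))
# mouth: full red+white top region in S0 via red hull corners
m=np.zeros((384,512),np.uint8); p=cv2.cvtColor(S0["pixels"],cv2.COLOR_RGB2HSV).astype(int)
for nm,c,(x0,y0,x1,y1) in(("S",S0,(252,178,292,206)),("T",T0,(247,198,282,233))):
    p=cv2.cvtColor(c["pixels"],cv2.COLOR_RGB2HSV)[y0:y1,x0:x1]; p=cv2.resize(p[...,1],None,fx=8,fy=8,interpolation=cv2.INTER_CUBIC)
    w=(p<100).astype(np.uint8); n,l,s,ce=cv2.connectedComponentsWithStats(w)
    for i in range(1,n):
        if 800<s[i,4]<9000 and s[i,0]>0 and s[i,1]>0 and s[i,0]+s[i,2]<p.shape[1]-1:
            cc,_=cv2.findContours((l==i).astype(np.uint8),0,2); r=cv2.convexHull(cc[0]); M=cv2.moments(r)
            u=(x0+(M["m10"]/M["m00"]+.5)/8-.5,y0+(M["m01"]/M["m00"]+.5)/8-.5); print(nm,s[i],u,plane(c,u,110))
E
```

```text
axis u at 155,180 [272.42149015 271.20073892] 29 4.625
130 [270.92 183.48] axis u there 271.03
150 [271.22 177.19] axis u there 271.34
170 [271.52 170.79] axis u there 271.65
195 [271.91 162.62] axis u there 272.05
S [  88   49  132   80 6960] (270.61675160471185, 188.69843614069737) [539.31699983  -6.73844128 110.        ]
```

```bash
python3 -m pendant '{"dp":[[0,0,0.007],[0,0,0.014],[0,0,0.018],[0,0,0.02],[0,0,0.022],[0,0,0.024],[0,0,0.024]],"rotation":[[0,0,0],[0,0,0],[0,0,0],[0,0,0],[0,0,0],[0,0,0],[0,0,0]]}'
```

```text
time: 6.28
tool_pos: [542.2, -3.7, 217.6]
tcp_rot: [3.141, -0.0, -3.141]
contact_force: [-0.5, -0.0, -1.9]
grip_width: 23.3
finger_force: 30.0
```

```bash
python3 -m pendant '{"dp":[[0,0,0.001],[0,0,0.002],[0,0,0.003],[0,0,0.004],[0,0,0.005],[0,0,0.006],[0,0,0.007],[0,0,0.008]],"rotation":[[0,0,0],[0,0,0],[0,0,0],[0,0,0],[0,0,0],[0,0,0],[0,0,0],[0,0,0]]}'
```

```text
time: 7.28
tool_pos: [542.3, -3.7, 209.7]
tcp_rot: [3.142, 0.0, -3.141]
contact_force: [0.1, 0.0, -2.6]
grip_width: 23.5
finger_force: 30.0
```

```bash
python3 -m pendant '{"dp":[[0,0,0.001],[0,0,0.002],[0,0,0.003],[0,0,0.004],[0,0,0.005],[0,0,0.006],[0,0,0.007],[0,0,0.008]],"rotation":[[0,0,0],[0,0,0],[0,0,0],[0,0,0],[0,0,0],[0,0,0],[0,0,0],[0,0,0]]}'; python3 -m pendant '{"dp":[[0,0,0.001],[0,0,0.002],[0,0,0.003],[0,0,0.004],[0,0,0.005],[0,0,0.006],[0,0,0.006]],"rotation":[[0,0,0],[0,0,0],[0,0,0],[0,0,0],[0,0,0],[0,0,0],[0,0,0]]}'
```

```text
time: 8.28
tool_pos: [542.3, -3.7, 201.7]
tcp_rot: [3.142, 0.0, -3.141]
contact_force: [1.4, 0.8, -1.7]
grip_width: 23.7
finger_force: 30.0
time: 9.15
tool_pos: [542.2, -3.7, 195.6]
tcp_rot: [3.141, -0.0, -3.141]
contact_force: [0.6, 0.5, -1.7]
grip_width: 23.2
finger_force: 30.0
```

```bash
python3 -m pendant '{"dp":[[0,0,0.001],[0,0,0.002],[0,0,0.003],[0,0,0.004],[0,0,0.005],[0,0,0.006],[0,0,0.007],[0,0,0.008]],"rotation":[[0,0,0],[0,0,0],[0,0,0],[0,0,0],[0,0,0],[0,0,0],[0,0,0],[0,0,0]]}'; python3 -m pendant '{"dp":[[0,0,0.001],[0,0,0.002],[0,0,0.003],[0,0,0.004],[0,0,0.005],[0,0,0.006],[0,0,0.007],[0,0,0.008]],"rotation":[[0,0,0],[0,0,0],[0,0,0],[0,0,0],[0,0,0],[0,0,0],[0,0,0],[0,0,0]]}'
```

```text
time: 10.15
tool_pos: [542.3, -3.7, 187.6]
tcp_rot: [3.141, 0.0, -3.141]
contact_force: [0.4, 0.4, -2.6]
grip_width: 23.9
finger_force: 30.0
time: 11.15
tool_pos: [542.4, -3.7, 179.7]
tcp_rot: [3.142, 0.0, -3.141]
contact_force: [0.3, -0.1, 3.6]
grip_width: 23.6
finger_force: 30.0
```

```bash
python3 -m pendant '{"dp":[[0,0,0.001],[0,0,0.002],[0,0,0.003],[0,0,0.004],[0,0,0.005],[0,0,0.006],[0,0,0.007],[0,0,0.008]],"rotation":[[0,0,0],[0,0,0],[0,0,0],[0,0,0],[0,0,0],[0,0,0],[0,0,0],[0,0,0]]}'
```

```text
time: 12.15
tool_pos: [542.3, -3.7, 171.7]
tcp_rot: [3.142, 0.0, -3.141]
contact_force: [-1.4, -0.6, 4.7]
grip_width: 23.4
finger_force: 30.0
```

```bash
cat > ok.py <<'E'
import sys
from plant import get_obs
o=get_obs(); f=o["contact_force"][2]; print(round(o["time"],2),o["tool_pos"].round(2),round(f,1)); sys.exit(f>9)
E
R='"rotation":[[0,0,0],[0,0,0]]'
python3 -m pendant '{"dp":[[0,0,0.0005],[0,0,0.001]],"rotation":[[0,0,0],[0,0,0]]}'>/dev/null; python3 ok.py &&
python3 -m pendant '{"dp":[[0,0,0.0005],[0,0,0.001]],"rotation":[[0,0,0],[0,0,0]]}'>/dev/null; python3 ok.py &&
python3 -m pendant '{"dp":[[0,0,0.0005],[0,0,0.001]],"rotation":[[0,0,0],[0,0,0]]}'>/dev/null; python3 ok.py &&
python3 -m pendant '{"dp":[[0,0,0.0005],[0,0,0.001]],"rotation":[[0,0,0],[0,0,0]]}'>/dev/null; python3 ok.py &&
python3 -m pendant '{"dp":[[0,0,0.0005],[0,0,0.001]],"rotation":[[0,0,0],[0,0,0]]}'>/dev/null; python3 ok.py
```

```text
12.4 [542.28  -3.67 170.69] 4.1
12.4 [542.28  -3.67 170.69] 4.1
12.4 [542.28  -3.67 170.69] 4.1
12.4 [542.28  -3.67 170.69] 4.1
12.4 [542.28  -3.67 170.69] 4.1False
False
False
False
False
```

```bash
sed -i 's/sys.exit(f>9)/sys.exit(int(f>8.5))/' ok.py
python3 ok.py &&
python3 -m pendant '{"dp":[[0,0,0.0005],[0,0,0.001]],"rotation":[[0,0,0],[0,0,0]]}'>/dev/null && python3 ok.py &&
python3 -m pendant '{"dp":[[0,0,0.0005],[0,0,0.001]],"rotation":[[0,0,0],[0,0,0]]}'>/dev/null && python3 ok.py &&
python3 -m pendant '{"dp":[[0,0,0.0005],[0,0,0.001]],"rotation":[[0,0,0],[0,0,0]]}'>/dev/null && python3 ok.py &&
python3 -m pendant '{"dp":[[0,0,0.0005],[0,0,0.001]],"rotation":[[0,0,0],[0,0,0]]}'>/dev/null && python3 ok.py &&
python3 -m pendant '{"dp":[[0,0,0.0005],[0,0,0.001]],"rotation":[[0,0,0],[0,0,0]]}'>/dev/null && python3 ok.py &&
python3 -m pendant '{"dp":[[0,0,0.0005],[0,0,0.001]],"rotation":[[0,0,0],[0,0,0]]}'>/dev/null && python3 ok.py &&
python3 -m pendant '{"dp":[[0,0,0.0005],[0,0,0.001]],"rotation":[[0,0,0],[0,0,0]]}'>/dev/null && python3 ok.py &&
python3 -m pendant '{"dp":[[0,0,0.0005],[0,0,0.001]],"rotation":[[0,0,0],[0,0,0]]}'>/dev/null && python3 ok.py
```

```text
12.4 [542.28  -3.67 170.69] 4.1
12.65 [542.3   -3.66 169.7 ] 4.1
12.9 [542.26  -3.68 168.65] 4.6
13.15 [542.27  -3.66 167.64] 4.0
13.4 [542.29  -3.67 166.71] 4.0
13.65 [542.28  -3.65 165.68] 4.6
13.9 [542.28  -3.69 164.67] 4.6
14.15 [542.27  -3.65 163.69] 4.3
14.4 [542.29  -3.67 162.68] 4.8
```

```bash

python3 -m pendant '{"dp":[[0,0,0.0003],[0,0,0.0006]],"rotation":[[0,0,0],[0,0,0]]}'>/dev/null && python3 ok.py &&
python3 -m pendant '{"dp":[[0,0,0.0003],[0,0,0.0006]],"rotation":[[0,0,0],[0,0,0]]}'>/dev/null && python3 ok.py &&
python3 -m pendant '{"dp":[[0,0,0.0003],[0,0,0.0006]],"rotation":[[0,0,0],[0,0,0]]}'>/dev/null && python3 ok.py &&
python3 -m pendant '{"dp":[[0,0,0.0003],[0,0,0.0006]],"rotation":[[0,0,0],[0,0,0]]}'>/dev/null && python3 ok.py &&
python3 -m pendant '{"dp":[[0,0,0.0003],[0,0,0.0006]],"rotation":[[0,0,0],[0,0,0]]}'>/dev/null && python3 ok.py &&
python3 -m pendant '{"dp":[[0,0,0.0003],[0,0,0.0006]],"rotation":[[0,0,0],[0,0,0]]}'>/dev/null && python3 ok.py &&
python3 -m pendant '{"dp":[[0,0,0.0003],[0,0,0.0006]],"rotation":[[0,0,0],[0,0,0]]}'>/dev/null && python3 ok.py &&
python3 -m pendant '{"dp":[[0,0,0.0003],[0,0,0.0006]],"rotation":[[0,0,0],[0,0,0]]}'>/dev/null && python3 ok.py &&
python3 -m pendant '{"dp":[[0,0,0.0003],[0,0,0.0006]],"rotation":[[0,0,0],[0,0,0]]}'>/dev/null && python3 ok.py &&
python3 -m pendant '{"dp":[[0,0,0.0003],[0,0,0.0006]],"rotation":[[0,0,0],[0,0,0]]}'>/dev/null && python3 ok.py
```

```text
14.65 [542.33  -3.68 162.21] 6.8
14.9 [542.54  -3.68 162.06] 8.1
15.15 [542.71  -3.66 161.97] 12.2
```

```bash

python3 -m pendant '{"dp":[[0,0,0.0002],[0,0,0.0004],[0,0,0.0004]],"rotation":[[0,0,0],[0,0,0],[0,0,0]]}' && python3 ok.py
```

```text
time: 15.52
tool_pos: [542.8, -3.7, 162.0]
tcp_rot: [-3.141, 0.002, -3.141]
contact_force: [-1.4, -0.1, 12.4]
grip_width: 23.4
finger_force: 30.0
15.53 [542.83  -3.67 161.96] 12.4
```

```bash

python3 -m pendant '{"dp":[[0,0,0.0003],[0,0,0.0005],[0,0,0.0005]],"rotation":[[0,0,0],[0,0,0],[0,0,0]]}' && python3 -m pendant '{"dp":[[0,0,0],[0,0,0]],"rotation":[[0,0,0],[0,0,0]]}'
```

```text
time: 15.9
tool_pos: [543.0, -3.7, 161.9]
tcp_rot: [-3.141, 0.003, -3.141]
contact_force: [-1.7, 0.4, 15.4]
grip_width: 23.5
finger_force: 30.0
time: 16.15
tool_pos: [543.0, -3.7, 161.9]
tcp_rot: [-3.141, 0.003, -3.141]
contact_force: [-2.2, 0.1, 15.5]
grip_width: 23.5
finger_force: 30.0
```

```bash

python3 -m pendant '{"dp":[[0,0,0.0001],[0,0,0.0001],[0,0,0.0001],[0,0,0.0001],[0,0,0.0001],[0,0,0.0001],[0,0,0.0001],[0,0,0.0001]],"rotation":[[0,0,0],[0,0,0],[0,0,0],[0,0,0],[0,0,0],[0,0,0],[0,0,0],[0,0,0]]}'
```

```text
time: 17.15
tool_pos: [543.0, -3.7, 161.9]
tcp_rot: [-3.141, 0.003, -3.141]
contact_force: [-1.8, 0.4, 15.1]
grip_width: 23.5
finger_force: 30.0
```

```bash

python3 -m pendant '{"dp":[[0,0,-0.001],[0,0,-0.0018],[0,0,-0.0018]],"rotation":[[0,0,0],[0,0,0],[0,0,0]]}' &&
python3 -m pendant '{"dp":[[0,0,0],[0,0,0],[0,0,0],[0,0,0]],"rotation":[[0,0,0],[0,0,0],[0,0,0],[0,0,0]]}' 0.06 &&
python3 -m pendant '{"dp":[[0,0,-0.01],[0,0,-0.03],[0,0,-0.06],[0,0,-0.08],[0,0,-0.08]],"rotation":[[0,0,0],[0,0,0],[0,0,0],[0,0,0],[0,0,0]]}' && python3 -m pendant '{"dp":[[0,0,0],[0,0,0],[0,0,0],[0,0,0]],"rotation":[[0,0,0],[0,0,0],[0,0,0],[0,0,0]]}' 0.0
```

```text
time: 17.52
tool_pos: [542.4, -3.7, 162.1]
tcp_rot: [3.142, 0.001, -3.141]
contact_force: [-0.1, 0.1, 6.3]
grip_width: 23.5
finger_force: 30.0
time: 18.02
tool_pos: [542.2, -3.6, 161.5]
tcp_rot: [3.141, -0.0, -3.141]
contact_force: [0.0, -0.3, -0.5]
grip_width: 57.7
finger_force: 0.0
time: 18.65
tool_pos: [543.2, -3.8, 243.7]
tcp_rot: [-3.141, 0.004, -3.141]
contact_force: [0.6, 0.3, -1.2]
grip_width: 60.1
finger_force: 0.0
time: 19.15
tool_pos: [542.2, -3.7, 241.3]
tcp_rot: [3.141, -0.001, -3.141]
contact_force: [1.0, 0.1, -0.2]
grip_width: 24.6
finger_force: 0.0
```

```bash
sed -i 's/8.5/2.5/' ok.py
python3 -m pendant '{"dp":[[0,0,0],[0,0,0.01],[0,0,0.02],[0,0,0.03],[0,0,0.037],[0,0,0.037]],"rotation":[[0,0,0],[0,0,0],[0,0,0],[0,0,0],[0,0,0],[0,0,0]]}' && python3 ok.py &&
python3 -m pendant '{"dp":[[0,0,0.0005],[0,0,0.001]],"rotation":[[0,0,0],[0,0,0]]}'>/dev/null && python3 ok.py &&
python3 -m pendant '{"dp":[[0,0,0.0005],[0,0,0.001]],"rotation":[[0,0,0],[0,0,0]]}'>/dev/null && python3 ok.py &&
python3 -m pendant '{"dp":[[0,0,0.0005],[0,0,0.001]],"rotation":[[0,0,0],[0,0,0]]}'>/dev/null && python3 ok.py &&
python3 -m pendant '{"dp":[[0,0,0.0005],[0,0,0.001]],"rotation":[[0,0,0],[0,0,0]]}'>/dev/null && python3 ok.py &&
python3 -m pendant '{"dp":[[0,0,0.0005],[0,0,0.001]],"rotation":[[0,0,0],[0,0,0]]}'>/dev/null && python3 ok.py &&
python3 -m pendant '{"dp":[[0,0,0.0005],[0,0,0.001]],"rotation":[[0,0,0],[0,0,0]]}'>/dev/null && python3 ok.py
```

```text
time: 19.9
tool_pos: [542.0, -3.6, 204.0]
tcp_rot: [3.141, -0.001, -3.141]
contact_force: [1.2, 0.8, 0.2]
grip_width: 0.4
finger_force: 0.0
19.9 [541.97  -3.65 204.  ] 0.2
20.15 [542.5   -3.7  204.07] 0.7
20.4 [542.33  -3.65 202.8 ] 0.2
20.65 [542.28  -3.68 201.67] -0.4
20.9 [542.29  -3.68 200.66] 0.3
21.15 [542.7   -3.75 200.33] 5.8
```

```bash

python3 -m pendant '{"dp":[[0,0,-0.01],[0,0,-0.03],[0,0,-0.06],[0,0,-0.065],[0,0,-0.065]],"rotation":[[0,0,0],[0,0,0],[0,0,0],[0,0,0],[0,0,0]]}' >/dev/null&&
python3 -m pendant '{"dp":[[0.004,-0.04,0],[0.008,-0.1,0],[0.012,-0.16,0],[0.016,-0.21,0],[0.02,-0.26,0],[0.022,-0.285,0],[0.023,-0.294,0],[0.023,-0.294,0]],"rotation":[[0,0,0],[0,0,0],[0,0,0],[0,0,0],[0,0,0],[0,0,0],[0,0,0],[0,0,0]]}' && python3 -m pendant '{"dp":[[0,0,0.01],[0,0,0.018],[0,0,0.02],[0,0,0.02]],"rotation":[[0,0,0],[0,0,0],[0,0,0],[0,0,0]]}'
python3 - <<'E'
from h import *
S=avg("scene"); st()
print(blobs(S,"green",20)); print(proj(S,[542.3,-3.7,180.4]),proj(S,[519.3,-298,220]),[b for b in blobs(S,"red",20) if b[1][1]<130])
a=S["pixels"]
cv2.imwrite("pics/p4.png",np.hstack([cv2.resize(a[60:160,165:245],(400,500),interpolation=cv2.INTER_CUBIC),cv2.resize(a[125:225,235:315],(400,500),interpolation=cv2.INTER_CUBIC)])[...,::-1])
E
```

```text
time: 22.78
tool_pos: [519.4, -296.9, 264.2]
tcp_rot: [3.14, -0.001, -3.141]
contact_force: [0.4, 0.7, 0.0]
grip_width: 0.4
finger_force: 0.0
time: 23.28
tool_pos: [519.4, -297.4, 244.5]
tcp_rot: [3.141, -0.0, -3.141]
contact_force: [0.0, -0.7, 1.8]
grip_width: 0.6
finger_force: 0.0
23.48 [ 519.5 -297.8  245. ] [-3.1413e+00  5.0000e-04 -3.1414e+00] F [0.  0.3 0.2] w 0.5 ff 0.0
[([269, 159, 8, 16, 121], [272.42, 166.24]), ([150, 212, 5, 8, 32], [152.16, 215.59]), ([135, 220, 6, 7, 33], [137.42, 223.0]), ([171, 230, 5, 7, 33], [173.0, 232.82]), ([379, 267, 9, 13, 79], [382.86, 272.77])]
[271.672583   167.40301304] [206.46418741 110.95969592] [([203, 107, 8, 9, 66], [206.39, 111.08])]
```

View pics/p4.png

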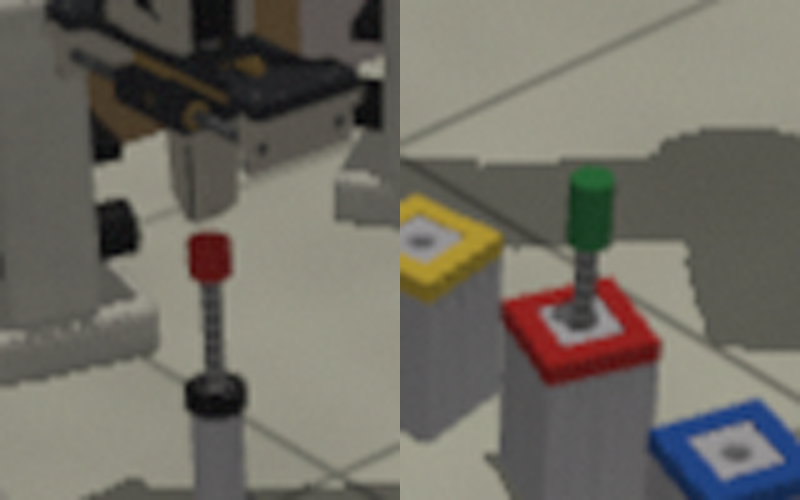

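The rod stands in the red block with about 90 mm exposed, handle at raw (272,166). The closed fingers are above the red knob at raw (206,111). I push the knob down.

```bash

python3 -m pendant '{"dp":[[0,0,0.004],[0,0,0.008],[0,0,0.011],[0,0,0.013],[0,0,0.015],[0,0,0.017],[0,0,0.019],[0,0,0.021]],"rotation":[[0,0,0],[0,0,0],[0,0,0],[0,0,0],[0,0,0],[0,0,0],[0,0,0],[0,0,0]]}'; python3 -m pendant '{"dp":[[0,0,0.002],[0,0,0.004],[0,0,0.006],[0,0,0.008],[0,0,0.010],[0,0,0.012],[0,0,0.014],[0,0,0.016]],"rotation":[[0,0,0],[0,0,0],[0,0,0],[0,0,0],[0,0,0],[0,0,0],[0,0,0],[0,0,0]]}'; python3 -c "
from h import *
st()"
```

```text
time: 24.48
tool_pos: [519.4, -297.7, 224.0]
tcp_rot: [-3.141, 0.0, -3.141]
contact_force: [-0.9, 0.4, 4.5]
grip_width: 0.7
finger_force: 2.2
time: 25.48
tool_pos: [519.4, -297.7, 207.6]
tcp_rot: [-3.142, 0.0, -3.141]
contact_force: [-1.1, 0.8, 5.2]
grip_width: 0.6
finger_force: 2.1
25.48 [ 519.4 -297.7  207.6] [-3.1416e+00  2.0000e-04 -3.1414e+00] F [-1.1  0.8  5.2] w 0.6 ff 2.1
```

Need 7.2 mm more, to 200.4.

```bash

python3 -m pendant '{"dp":[[0,0,0.0015],[0,0,0.003],[0,0,0.0045],[0,0,0.006],[0,0,0.007],[0,0,0.007],[0,0,0.007]],"rotation":[[0,0,0],[0,0,0],[0,0,0],[0,0,0],[0,0,0],[0,0,0],[0,0,0]]}'; python3 -c "
from h import *
st()"
```

```text
time: 26.35
tool_pos: [519.4, -297.7, 200.5]
tcp_rot: [3.141, -0.0, -3.141]
contact_force: [-0.5, 0.3, 2.1]
grip_width: 0.6
finger_force: 1.1
26.35 [ 519.4 -297.7  200.5] [ 3.1414e+00 -1.0000e-04 -3.1414e+00] F [-0.5  0.3  2.1] w 0.6 ff 1.1
```

```bash

python3 -m pendant '{"dp":[[0,0,-0.01],[0,0,-0.04],[0,0,-0.08],[0,0,-0.08],[0,0,-0.08],[0,0,-0.08]],"rotation":[[0,0,0],[0,0,0],[0,0,0],[0,0,0],[0,0,0],[0,0,0]]}' &&
python3 - <<'E'
from h import *
S=avg("scene")
k=[b[1] for b in blobs(S,"red",20) if b[0][0]<225 and b[1][1]<140]; print(k)
for z in(186,189.5,193): print(z,proj(S,[519.3,-298,z]).round(2))
print([b for b in blobs(S,"green",60)])
cv2.imwrite("pics/p5.png",cv2.resize(S["pixels"],(800,600))[...,::-1])
E
```

```text
time: 27.1
tool_pos: [518.9, -297.3, 279.4]
tcp_rot: [3.14, -0.002, -3.141]
contact_force: [-0.8, 0.0, -0.4]
grip_width: 0.3
finger_force: 0.0
[[206.59, 119.89]]
186 [206.91 121.47]
189.5 [206.87 120.4 ]
193 [206.82 119.33]
[([269, 159, 8, 16, 121], [272.47, 166.21]), ([379, 267, 9, 13, 79], [382.95, 272.76])]
```

View pics/p5.png

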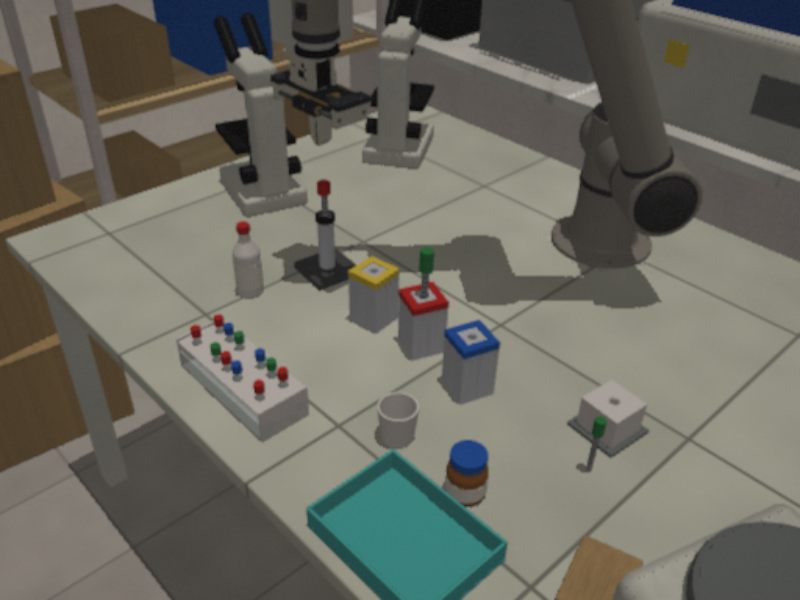

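The rod stands in the red block at (427,262), the knob is lowered to (324,187), everything else is where it was, and the arm is clear.

```bash
python3 -c "
from plant import workorder
print(workorder.close_job())"
```

```text
the job is handed in; nothing more can be done
None
```

I handed the job in at about 27 s: the plug bottomed under a press of about 17 N held for more than a second, the rod stands in the red block's well with its top at about 200.4 mm, and the red knob was left at about 200.5 mm with nothing else moved.

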